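# Check the lid interlock of a counter-top food warmer

### The job

The lid is off the food warmer and its interlock has to be checked. Slide the clear splash shutter all the way open, press the roller-lever switch under it down just until it clicks, hold it there for about a second without pushing it on past the click, and let it spring right back up. Do not press the plain plunger switch beside it or disturb the things around, and finish with the shutter slid fully closed.

Things in the scene. Friction and masses are not known exactly. Their poses are not given: they have to be found in the camera images.
- warmer: food warmer base, fixed steel box 350 by 350 mm; origin on the bench under the middle of its front switch deck, x away from its front face (front at x = -75, rear at +275 mm), y to its left, z up. Deck top 115 mm above the bench, x -75 to +65, solid from y = -15 to +175 (the shutter parks there), with guide rails 9 mm high along its front and rear edges. Behind: pan well, walls 100 mm high
- switch_well (a point): centre of the floor of the rectangular switch well sunk in the deck, 45 mm above the bench and 70 mm below the deck top; axes as the warmer's. The well measures 110 mm along x and 140 mm along y. Both switches stand in it, side by side about 64 mm apart along y; which one is left and which right differs
- shutter (a joint): how far the clear shutter is slid open, m: 0 = fully closed over the switch well, 0.14 = fully open (end stop), moving along the warmer's +y. It may start a little ajar. Friction about 1.5 N; it stays where it is left.
- shutter_pull (a point): point in the shutter's black pull, 30 mm above the panel's underside (146.5 mm above the bench); the pull is an upright bar 60 mm long (warmer's x), 12 mm thick (y), its top 157.5 mm and the panel's top 121.5 mm above the bench. Axes as the warmer's; travels with the shutter. Can be pinched from above across the 12 mm
- roller_bracket: steel bracket of the roller-lever switch; origin under its foot (76 by 30 mm, long along x), z up. From the black switch head (at x = +21) an arm slopes up to -x; on its end a short rocker carries a white roller that turns freely, 18 mm in diameter, 12 mm wide (axis along y), at x = -19, y = 0. The head's height on the bracket is not the same on every warmer: free roller's top 51 to 64 mm above the origin
- roller_arm (a joint): angle of the switch arm, rad: 0 = free; grows as the roller is pressed down (4.4 mm per 0.1). The force on the roller grows from 0.8 N to about 6 N near 0.13 (6 mm down): there the rocker snaps over (the click), the force falls at once to about 4 N and the arm springs back to about 0.09. Pressing on, force and angle grow again; over 0.14 after the click is overtravel (some 3 mm past it)
- rocker (a joint): angle of the rocker on the arm's end, rad: 0 = upright, not clicked; it snaps to about 0.4 at the click (stop at 0.47) and the roller shifts 3 mm to -x; above 0.25 counts as clicked. It springs back to 0 when the roller is let go
- plain_bracket: the other switch: an equal bracket with a black box (36 by 24 mm, top 43 mm above this origin) and no lever; a bare steel plunger 8 mm in diameter stands up at x = +12, y = 0, its tip 54 mm above this origin. Origin under its foot, z up. Not to be pressed
- plunger (a joint): plunger of the plain switch, m: 0 = up, grows as it is pressed, 0.006 at the stop.
- mill_c (a point): pepper mill, pale wood, 60 mm in diameter, 182 mm high; point on its axis 90 mm up. Bystander.
- tub_c (a point): clear open tub 110 by 110 by 60 mm high; its centre. Bystander.
- roll_c (a point): cardboard roll core, 90 mm in diameter, 45 mm high, standing on end; its centre. Bystander.
- pan_c (a point): steel food pan 170 by 290 by 50 mm in the warmer's pan well; its centre. Bystander.
There are look-alikes about, which are no part of the job. Of the things shaped like the part that bears mill_c, the wooden one is meant.

How it is judged:
On the way, in this order (a step that is already met when the one before it is completed fails the run):
1. the shutter is slid open (at least 120 of its 140 mm) (value of joint shutter above 0.12 m), for 0.2 s.
2. the roller switch is held clicked (rocker above 0.25 rad) without overtravel (arm below 0.14 rad) for 0.6 s, with the shutter open (value of joint rocker above 0.25 rad and value of joint roller_arm below 0.14 rad and value of joint shutter above 0.11 m), for 0.6 s.
3. the roller lever has sprung back up (arm below 0.03 rad, rocker below 0.1 rad) (value of joint roller_arm below 0.03 rad and value of joint rocker below 0.1 rad), for 0.2 s.
At the end, for the whole second after the job is handed in: the shutter is closed to within 7 mm and at rest, the roller lever is back up (arm below 0.03 rad, rocker below 0.1 rad), the plain plunger is up (below 2 mm), and mill, tub, roll and pan stand upright within 20 mm of where they were (all of step 3 and value of joint shutter below 0.007 m and velocity of joint shutter below 0.01 m/s and value of joint plunger below 0.002 m and not (distance of mill_c from where it was at the start of the episode above 0.02 m) and not (distance of tub_c from where it was at the start of the episode above 0.02 m) and not (distance of roll_c from where it was at the start of the episode above 0.02 m) and not (distance of pan_c from where it was at the start of the episode above 0.02 m) and angle between each of mill_c, tub_c, roll_c, pan_c's own z axis and vertical below 0.2 rad); the robot touches nothing.
It fails at once if the clicked switch is pushed on past the click (rocker above 0.3 rad with the arm above 0.14 rad: overtravel) (value of joint rocker above 0.3 rad and value of joint roller_arm above 0.14 rad).
It fails at once if the plain plunger is pressed by more than 3 mm (value of joint plunger above 0.003 m).
It fails at once if a bystander is moved by more than 20 mm (distance of any of mill_c, tub_c, roll_c, pan_c from where it was at the start of the episode above 0.02 m).
It also fails if it takes over 72 s, if anything falls off the work surface, if the arm or the gripper's body presses on something with over 40 N, if the wrist force passes 120 N, or if a joint passes its speed limit or range.

### The arm

A 7-joint arm with a two-finger parallel gripper is mounted at the origin on the work surface. World frame = base frame: x ahead of the robot, y to its left, z up, the work surface at z = 0. Lengths are in m, angles in rad, forces in N, time in s.
With the tool pointing down it reaches from about 0.4 to 0.85 m from the base axis. Payload 4.5 kg.
Tool frame: the origin (TCP) lies at the very end of the fingers, on their centre line; the grasp point (between the pads) lies 19 mm behind it (ctrl.grasp_offset is the y of the grasp point in the tool frame, in m); y points along the fingers, z is the direction in which the jaws open and shut, and the axes are right-handed (so a half turn about y gives the same grasp; the last joint's range is limited). The gripper opens to 88 mm and grips with 3 to 60 N. Pads are 18 mm wide; open, the fingers measure 123 mm over their backs; the gripper's body (75 mm by 187 mm) begins 45 mm behind the grasp point.
Start: joints at [-1.137, 0.689, -0.195, 1.565, 0.157, 0.902, -0.215], TCP at [0.243, 0.576, 0.239] pointing down, gripper open.
Joint ranges: [-3.01, 3.01], [-0.46, 2.08], [-1.47, 1.51], [0.13, 2.56], [-1, 4.14], [0.04, 2.09], [-2.66, 2.66]. Speed limits (rad/s): [2.57, 2.57, 3.14, 3.14, 3.14, 3.14, 3.14].

### API

Orientations are given as a rotation vector (axis times angle).
In Python, from rig import ctrl, grab_frame, camera_params, sign_off gives the robot as it stands.
- The arm moves only by the shell command python3 -m handwheel 'ROWS' [FORCE]. ROWS is text: rows parted by semicolons, each of 7 numbers parted by spaces: the closure in counts, from 0 (fully open) to 255 (shut), then the shift along the world's x, y, z in mm, then the turn, a rotation vector about the world's x, y, z in degrees. In form: gripper x y z wx wy wz; .... A call has 1 to 10 rows; each row is the pose to reach, as a shift and turn from the pose measured when the call began; what a row does not reach only later rows make up. A row lasts 1/8 s, in which the tool goes at most 62.5 mm and 10.7 degrees, less where a joint would pass 70% of its speed; a pose out of reach is approached as far as the arm can. A call with a gripper value outside its range is refused whole. The fingers move at their own pace and stop on an object; FORCE is the grip in N (left out, the last holds). Time passes only in rows, so rows that repeat a pose let the fingers close. It gives the time, the measured TCP pose, the force and the opening at its end, in the units of the state.
- ctrl.get_state(): the state, without advancing time (a new reading comes with each control period).
- grab_frame(name): name is "scene" or "top" or "wrist"; returns (picture, depth): 420x560x3 uint8, red, green, blue; 420x560 float32, m along the optical axis (not along the pixel's ray), 0 where there is no reading.
- camera_params(name): a dict with "intrinsics" (3x3 intrinsics, pixels), "distortion" ([k1, k2, p1, p2, k3] as OpenCV has them; the pictures are not rectified), "pose" (4x4, takes a point from camera to world coordinates). Camera axes: x right, y down, z forward; pixel columns grow to the right and rows downward; lengths in m; the calibration is good to about 2 mm. A picture is of the moment at which its call begins: read the wrist's pose just before it. camera_params takes no time and is no camera call; for the wrist camera it gives the pose at the moment of the call.
- sign_off(): hands the job in, once; it reports no verdict.
The state is a dict: "time": time; "joint_positions": joint angles; "dq": joint speeds; "tau": joint torques, N m; "ee_pos": TCP position; "eef_rot": TCP orientation; "wrist_force": force on the tool from outside, world axes, zero at the start; "moment": the same for the moment, N m; "width": finger opening in m.
Only numpy, scipy, OpenCV 4.12 (cv2) and the standard library are available. Lean on these libraries where they do the work, as an engineer would, in place of code of your own. Each camera call takes 0.05 s, during which the arm holds its last target.

## Working session

There is one attempt and no reset: what is moved stays moved. The work goes in short steps, Python scripts to look and compute and a shell command to move; the robot and the scene stay as the last step left them, time stands still between calls to the robot, and variables do not carry over. Pictures are saved under pics/ and viewed, and the job is handed in when it is done.

```bash
mkdir -p pics; ls; cat > h.py <<'E'
from rig import ctrl, grab_frame, camera_params, sign_off
import numpy as np, cv2
def snap(n,f):
    P=camera_params(n); im,d=grab_frame(n)
    cv2.imwrite(f'pics/{f}.png',im[:,:,::-1]); np.savez(f'pics/{f}.npz',im=im,d=d,K=P["intrinsics"],D=P["distortion"],T=P["pose"])
def load(f): return np.load(f'pics/{f}.npz')
def pt(L,u,v,z=None,r=1):
    """world point of pixel; z: intersect with plane z instead of depth"""
    K=L['K'];D=np.array(L['D'],float);T=L['T']
    n=cv2.undistortPoints(np.array([[[u,v]]],float),K,D)[0,0]
    ray=np.array([n[0],n[1],1.])
    if z is None:
        w=L['d'][int(v)-r:int(v)+r+1,int(u)-r:int(u)+r+1]; w=w[w>0]
        s=np.median(w) if len(w) else np.nan
    else:
        s=(z-T[2,3])/(T[:3,:3]@ray)[2]
    return T[:3,:3]@(ray*s)+T[:3,3]
def proj(L,p):
    T=np.linalg.inv(L['T']); r=T[:3,:3]; 
    return cv2.projectPoints(np.array(p,float).reshape(-1,1,3),cv2.Rodrigues(r)[0],T[:3,3],L['K'],np.array(L['D'],float))[0][:,0]
def crop(f,u0,v0,u1,v1,s):
    im=cv2.imread(f'pics/{f}.png')[v0:v1,u0:u1]
    cv2.imwrite(f'pics/{f}_c{u0}_{v0}.png',cv2.resize(im,None,fx=s,fy=s,interpolation=cv2.INTER_CUBIC))
E
python3 - <<'E'
from h import *
print(ctrl.get_state(), ctrl.grasp_offset)
snap('scene','s0');snap('top','t0')
for n in('scene','top'): print(camera_params(n))
E
```

```text
pics
{'time': 0.0, 'joint_positions': array([-1.13719077,  0.69001424, -0.1945166 ,  1.5663316 ,  0.15730548,
        0.90250927, -0.21508924]), 'dq': array([ 5.88853453e-05, -3.29628817e-04,  2.23595752e-03, -1.26877517e-03,
        1.03093698e-03, -1.46902588e-03, -8.91877846e-05]), 'tau': array([ 7.20113912e-04, -5.27564800e+01, -1.26696814e+00, -1.53435785e+01,
       -5.27037133e-02,  6.48902016e-03,  1.68454603e-04]), 'ee_pos': array([0.24307385, 0.57510658, 0.23789454]), 'eef_rot': array([-1.54981899,  0.31381734, -0.31344334]), 'wrist_force': array([0.23669774, 0.50706251, 0.26676996]), 'moment': array([0.00130917, 0.00548757, 0.02186572]), 'width': 0.08806944904756503} -0.0187
{'intrinsics': array([[416.05426216,   0.        , 274.86163989],
       [  0.        , 416.05426216, 211.58435844],
       [  0.        ,   0.        ,   1.        ]]), 'distortion': array([-0.10964866,  0.        ,  0.        ,  0.        ,  0.        ]), 'pose': array([[ 4.57752863e-01,  5.05169465e-01, -7.31618841e-01,
         1.44029622e+00],
       [ 8.89078549e-01, -2.61281176e-01,  3.75860986e-01,
        -4.85307014e-01],
       [-1.28473776e-03, -8.22518060e-01, -5.68737542e-01,
         8.10217238e-01],
       [ 0.00000000e+00,  0.00000000e+00,  0.00000000e+00,
         1.00000000e+00]])}
{'intrinsics': array([[497.68784009,   0.        , 276.93017177],
       [  0.        , 497.68784009, 209.90872937],
       [  0.        ,   0.        ,   1.        ]]), 'distortion': array([-0.11811672,  0.        ,  0.        ,  0.        ,  0.        ]), 'pose': array([[ 0.01290249, -0.98037953,  0.1966965 ,  0.20388386],
       [-0.99978067, -0.00940325,  0.01871364, -0.02335631],
       [-0.01649688, -0.19689481, -0.98028582,  1.72412704],
       [ 0.        ,  0.        ,  0.        ,  1.        ]])}
```

View pics/s0.png

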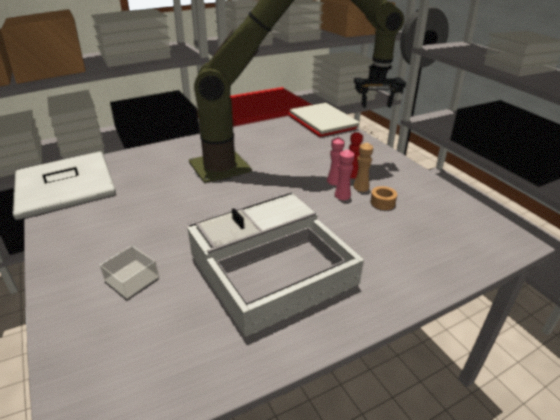

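View pics/t0.png

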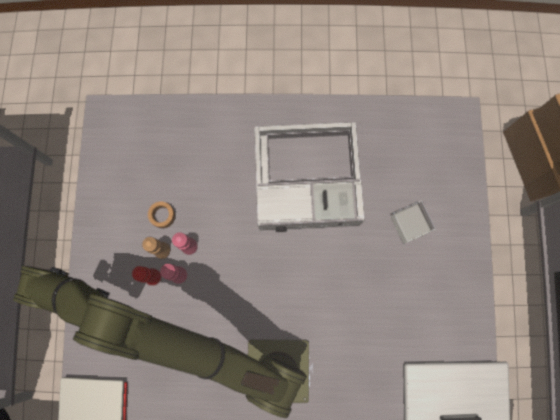

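Scene: the warmer at (190-360, 200-325) in the scene view and (256-362, 124-228) in the top view, its deck toward the robot and the shutter pull at top (325,199). The mills are wooden (155,246), pink (183,242) and (173,273), and dark red (147,275). The wooden one is the bystander meant. The tub is at (411,222) and the roll at (161,214). I'll enlarge the view.

```bash
python3 - <<'E'
from h import *
crop('t0',245,110,375,240,6);crop('s0',90,180,370,335,2)
L=load('t0')
for n,u,v,z in [('pull',325,199,.157),('FL',257,222,.115),('FR',362,222,.115),('RL',257,127,.1),('RR',357,124,.1),('mill',150,243,.182),('pink',181,240,.18)]:
    print(n,pt(L,u,v).round(4),pt(L,u,v,z).round(4))
E
```

```text
pull [ 0.5557 -0.148   0.1572] [ 0.5557 -0.148   0.157 ]
FL [0.5044 0.0787 0.0076] [0.4856 0.0723 0.115 ]
FR [ 0.5078 -0.289   0.0088] [ 0.4889 -0.2726  0.115 ]
RL [0.822  0.0804 0.0989] [0.8216 0.0804 0.1   ]
RR [ 0.8736 -0.2802  0.003 ] [ 0.8358 -0.2657  0.1   ]
mill [0.4029 0.4058 0.1815] [0.4029 0.4057 0.182 ]
pink [0.4142 0.3075 0.1791] [0.4141 0.3073 0.18  ]
```

View pics/t0_c245_110.png

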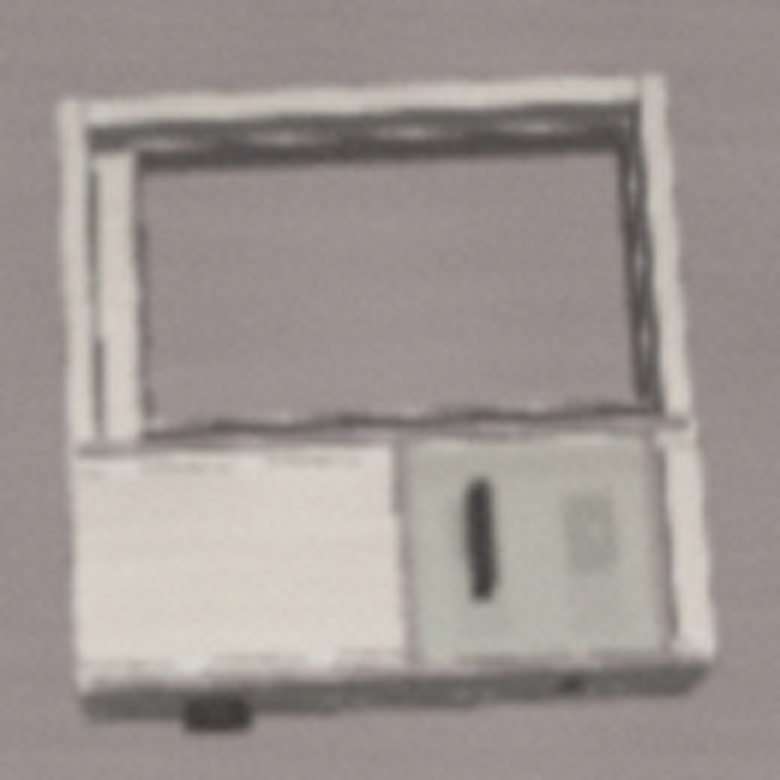

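View pics/s0_c90_180.png

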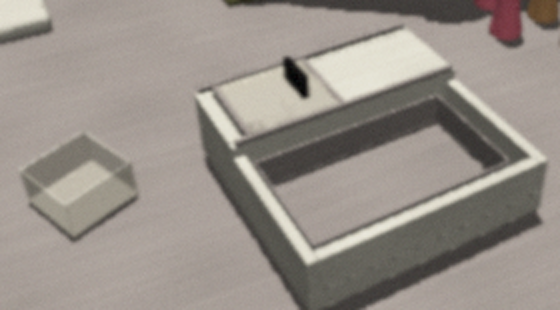

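```bash
python3 - <<'E'
from h import *
from scipy.spatial.transform import Rotation as R
s=ctrl.get_state();M=R.from_rotvec(s['eef_rot']).as_matrix();print(M.round(3))
P=camera_params('wrist')['pose'];print((M.T@P[:3,:3]).round(3),(M.T@(P[:3,3]-s['ee_pos'])).round(4));print(camera_params('wrist')['intrinsics'])
for jaw in((0,1,0),(0,-1,0)):
    y=np.array([0,0,-1.]);z=np.array(jaw,float);x=np.cross(y,z)
    print(jaw,np.degrees((R.from_matrix(np.c_[x,y,z])*R.from_matrix(M).inv()).as_rotvec()).round(2))
E
```

```text
[[ 0.921 -0.001  0.389]
 [-0.389 -0.002  0.921]
 [ 0.    -1.    -0.002]]
[[-0.001  0.962  0.273]
 [-0.001 -0.273  0.962]
 [ 1.     0.001  0.002]] [-0.0698 -0.1453  0.0007]
[[358.59358455   0.         275.70156994]
 [  0.         358.59358455 204.2828611 ]
 [  0.           0.           1.        ]]
(0, 1, 0) [ 9.00e-02 -1.00e-02  2.29e+01]
(0, -1, 0) [-2.000e-02 -1.300e-01 -1.571e+02]
```

```bash
python3 -m handwheel '0 0 0 50 0 0 0; 0 10 -25 100 0 0 4; 0 25 -80 110 0 0 8; 0 45 -135 110 0 0 12; 0 65 -190 110 0 0 16; 0 90 -245 110 0 0 20; 0 115 -298 110 0 0 23; 0 140 -352 110 0 0 24; 0 165 -406 110 0 0 24; 0 190 -460 110 0 0 24'; python3 -m handwheel '0 25 -45 0 0 0 0; 0 50 -95 -10 0 0 0; 0 75 -145 -20 0 0 0; 0 90 -190 -25 0 0 0; 0 90 -200 -25 0 0 0; 0 90 -200 -25 0 0 0'; python3 -c "
from h import *
snap('wrist','w0');s=ctrl.get_state();print(s)"
```

```text
time: 1.35
ee_pos: [0.4335, 0.1133, 0.3479]
eef_rot: [-1.572, -0.015, 0.015]
wrist_force: [0.2, 0.5, 0.9]
width: 0.088
time: 2.1
ee_pos: [0.523, -0.0867, 0.3226]
eef_rot: [-1.572, -0.014, 0.015]
wrist_force: [0.1, 0.8, -0.5]
width: 0.0882
{'time': 2.15, 'joint_positions': array([ 0.20771323,  0.46375031, -0.20730662,  1.73509616,  0.1137095 ,
        0.95477465,  1.5472818 ]), 'dq': array([-0.02160036, -0.00833581, -0.01563307,  0.00096848, -0.00079881,
       -0.00195489,  0.00046309]), 'tau': array([ 1.27396882e+00, -4.17668331e+01, -2.46933354e-01, -1.60599339e+01,
        1.31193870e-01,  8.76825163e-02,  1.93557894e-02]), 'ee_pos': array([ 0.52310056, -0.08535681,  0.32292548]), 'eef_rot': array([-1.57126719, -0.01590813,  0.01650994]), 'wrist_force': array([ 0.03769229, -0.11305866, -0.27612584]), 'moment': array([ 0.07928726,  0.01059787, -0.00062341]), 'width': 0.08809678636677053}
```

View pics/w0.png

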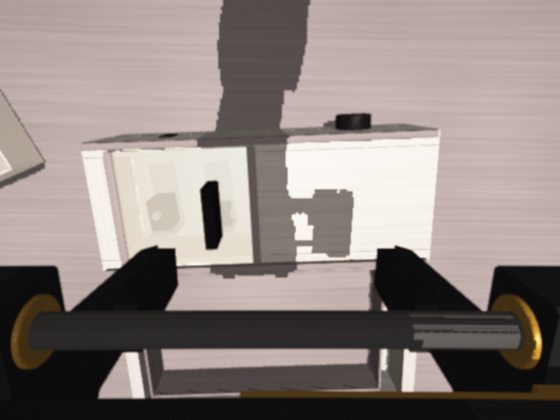

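The wrist view, where up is toward the robot and right is +y: pull at (205-221,181-249), clear panel x 105-255, faint switch shapes beneath it near (165,205), deck front edge running from (85,150) to (438,135).

```bash
python3 - <<'E'
from h import *
crop('w0',70,110,460,280,2)
L=load('w0')
from h import *
im=cv2.imread('pics/w0.png')
d=L['d']
# world xyz map
H,W=d.shape
uu,vv=np.meshgrid(np.arange(W),np.arange(H))
n=cv2.undistortPoints(np.stack([uu,vv],-1).reshape(-1,1,2).astype(float),L['K'],np.array(L['D'],float))[:,0]
X=(np.c_[n,np.ones(len(n))]*d.reshape(-1,1))@L['T'][:3,:3].T+L['T'][:3,3]
X=X.reshape(H,W,3);np.save('pics/w0X.npy',X)
z=X[...,2]
m=(z>.152)&(z<.162)&(d>0)&(uu<240)&(uu>190)&(vv<255)
p=X[m];print('pull top',m.sum(),p.mean(0),p.min(0),p.max(0))
c,s,a=cv2.minAreaRect((p[:,:2]*1000).astype(np.float32));print(c,s,a)
m=(z>.105)&(z<.13)&(d>0)&(vv>100)&(vv<275)
p=X[m];c=cv2.minAreaRect((p[:,:2]*1000).astype(np.float32));print(c,np.percentile(z[m],[5,25,50,75,95]))
E
```

```text
pull top 846 [ 0.55628704 -0.14636938  0.15645119] [ 0.52775936 -0.1538109   0.15206428] [ 0.58700652 -0.13951054  0.15866862]
(557.3177490234375, -146.79234313964844) (59.29964828491211, 12.386975288391113) 3.216630458831787
((554.9693603515625, -98.93373107910156), (141.11355590820312, 351.03857421875), 3.331092596054077) [0.1133934  0.11435354 0.11549975 0.12098452 0.12325782]
```

View pics/w0_c70_110.png

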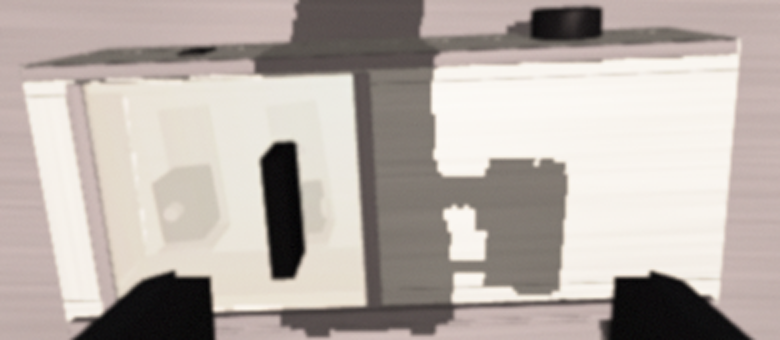

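The deck fit is 141 x 351 mm and the pull top 59 x 12 mm at z 0.156, all matching the given sizes. Yaw is about 3.3° and the warmer origin about (0.560,-0.099). The plunger dot is at w0 pixel (156,216), so the plain switch is on the right (-y). The roller switch lies under the pull. Next I'll grasp the pull.

```bash
python3 -m handwheel '0 17 -30 -30 0 0 1; 0 34 -61 -70 0 0 2.2; 0 34 -61 -120 0 0 2.2; 0 34 -61 -160 0 0 2.2; 0 34 -61 -185 0 0 2.2; 0 34 -61 -193 0 0 2.2; 0 34 -61 -193 0 0 2.2' 20; python3 -c "
from h import *
snap('wrist','w1');snap('scene','s1')"
```

```text
time: 3.02
ee_pos: [0.5575, -0.145, 0.1304]
eef_rot: [-1.57, -0.048, 0.048]
wrist_force: [-0.9, -0.4, 0.0]
width: 0.0887
```

View pics/w1.png

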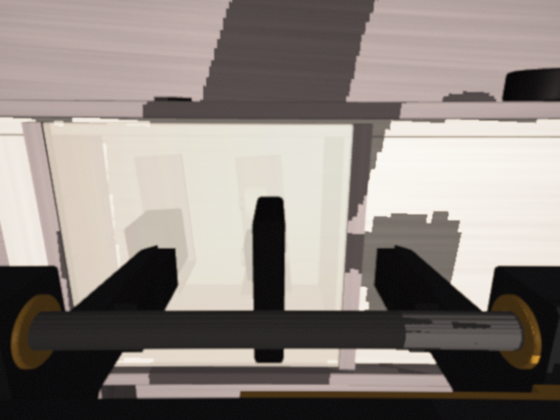

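The pull at (255-285,197-360) sits centred between the open fingers, so I'll close on it.

```bash
python3 -m handwheel '255 0 0 0 0 0 0; 255 0 0 0 0 0 0; 255 0 0 0 0 0 0; 255 0 0 0 0 0 0; 255 0 0 0 0 0 0;255 0 0 0 0 0 0;255 0 0 0 0 0 0;255 0 0 0 0 0 0' 20
```

```text
time: 4.12
ee_pos: [0.5581, -0.1462, 0.1312]
eef_rot: [-1.571, -0.048, 0.045]
wrist_force: [-0.7, -1.6, -0.5]
width: 0.0119
```

```bash
python3 -m handwheel '255 -1 15 0 0 0 0; 255 -2 30 0 0 0 0; 255 -2.5 45 0 0 0 0; 255 -3.5 60 0 0 0 0; 255 -4.3 75 0 0 0 0; 255 -5.2 90 0 0 0 0; 255 -6 105 0 0 0 0; 255 -7 120 0 0 0 0; 255 -7.5 130 0 0 0 0; 255 -7.5 132 0 0 0 0'
```

```text
time: 5.38
ee_pos: [0.5506, -0.015, 0.1311]
eef_rot: [-1.573, -0.048, 0.045]
wrist_force: [1.5, -5.9, -2.0]
width: 0.0117
```

```bash
python3 -m handwheel '255 0 4 0 0 0 0; 255 0 6 0 0 0 0; 255 0 6 0 0 0 0'
```

```text
time: 5.75
ee_pos: [0.5506, -0.015, 0.1311]
eef_rot: [-1.581, -0.044, 0.042]
wrist_force: [2.9, -13.4, -2.1]
width: 0.0115
```

It has hit a stop after 131 mm, so it began about 9 mm ajar. I'll relax, release, lift and look.

```bash
python3 -m handwheel '255 0 -3 0 0 0 0; 150 0 -3 0 0 0 0; 60 0 -3 0 0 0 0; 0 0 -3 0 0 0 0; 0 0 -3 0 0 0 0; 0 0 -3 0 0 0 0; 0 0 -3 40 0 0 0; 0 0 -3 90 0 0 0; 0 0 -40 130 0 0 0; 0 0 -80 150 0 0 0'; python3 -m handwheel '0 0 -40 0 0 0 0;0 0 -45 0 0 0 0;0 0 -45 0 0 0 0;0 0 -45 0 0 0 0';python3 - <<'E'
from h import *
snap('wrist','w2')
L=load('w2');crop('w2',0,60,560,290,1.42)
E
```

```text
time: 7.0
ee_pos: [0.5515, -0.0953, 0.2837]
eef_rot: [-1.581, -0.048, 0.04]
wrist_force: [0.8, -0.2, 0.6]
width: 0.0883
time: 7.5
ee_pos: [0.5516, -0.1383, 0.2833]
eef_rot: [-1.58, -0.05, 0.043]
wrist_force: [-0.1, 0.6, 0.0]
width: 0.0879
```

```bash
python3 - <<'E'
from h import *
L=load('w2');d=L['d'];H,W=d.shape
uu,vv=np.meshgrid(np.arange(W),np.arange(H))
n=cv2.undistortPoints(np.stack([uu,vv],-1).reshape(-1,1,2).astype(float),L['K'],np.array(L['D'],float))[:,0]
X=((np.c_[n,np.ones(len(n))]*d.reshape(-1,1))@L['T'][:3,:3].T+L['T'][:3,3]).reshape(H,W,3)
O=np.array([.560,-.0986]);a=np.radians(3.27);Rw=np.array([[np.cos(a),np.sin(a)],[-np.sin(a),np.cos(a)]])
Wf=X.copy();Wf[...,:2]=(X[...,:2]-O)@Rw.T;np.save('pics/w2W.npy',Wf)
z=Wf[...,2];m=(z>.15)&(z<.162)&(d>0)&(Wf[...,0]>-.05)&(Wf[...,0]<.04);print('pull top wf',Wf[m].mean(0),m.sum())
# well contents height map
x,y=Wf[...,0],Wf[...,1]
m=(d>0)&(x>-.052)&(x<.052)&(y>-.152)&(y<-.018)&(z>.06)&(z<.114)
g=np.full((53,68),0.)
for xx,yy,zz in Wf[m]:
    i=int((xx+.053)/.002);j=int((yy+.153)/.002)
    g[i,j]=max(g[i,j],zz)
cv2.imwrite('pics/hm.png',cv2.resize(np.clip((g-.05)/.065*255,0,255).astype(np.uint8),None,fx=8,fy=8,interpolation=0))
E
```

```text
pull top wf [-0.00675032  0.08062311  0.15619419] 1307
```

View pics/w2_c0_60.png

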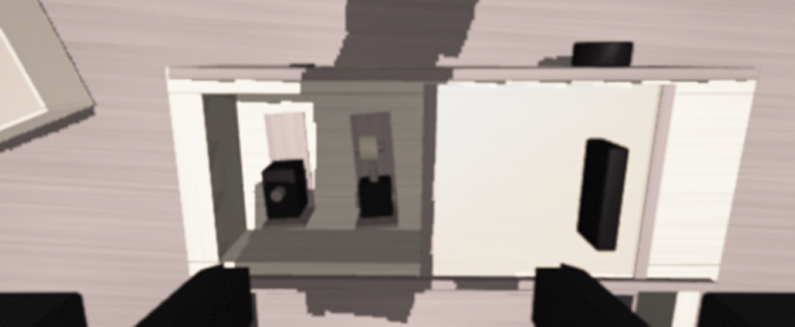

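View pics/hm.png

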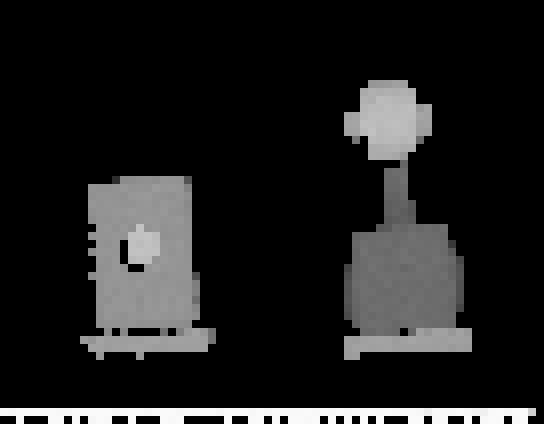

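The shutter is fully open (pull at y_w +81 mm). The white roller is at crop pixel (369,147), that is (260,163) in w2, on a sloping arm. The plunger switch is at (278,193) in the crop. I'll measure the roller.

```bash
python3 - <<'E'
from h import *
W=np.load('pics/w2W.npy');L=load('w2');z=W[...,2];x,y=W[...,0],W[...,1]
m=(L['d']>0)&(x>-.035)&(x<-.010)&(y>-.066)&(y<-.042)&(z>.085)&(z<.114)
vv,uu=np.where(m);p=W[m];print(len(p),uu.min(),uu.max(),vv.min(),vv.max(),p.min(0),p.max(0),p.mean(0),np.sort(z[m])[-30:].round(4))
xs=np.arange(-.034,-.01,.002)
for a in xs:
    q=p[(p[:,0]>=a)&(p[:,0]<a+.002)]
    if len(q):print(a.round(3),len(q),np.median(q[:,2]).round(4),q[:,2].max().round(4), q[:,1].min().round(4),q[:,1].max().round(4))
# fit cylinder radius 9
from scipy.optimize import least_squares
q=p[(p[:,2]>.09)&(abs(p[:,1]-np.median(p[:,1]))<.006)]
f=least_squares(lambda t:np.hypot(q[:,0]-t[0],q[:,2]-t[1])-.009,[-.021,.09],loss='soft_l1',f_scale=.001);print(f.x,np.median(q[:,1]),'top',f.x[1]+.009, np.abs(f.fun).mean())
# check deck, panel height
m=(abs(x)<.03)&(y>.0)&(y<.06);print('panel z',np.median(z[m]))
m=(abs(x)<.03)&(y>-.19)&(y<-.157)&(z>.1);print('deck z',np.median(z[m]))
m=(L['d']>0)&(y<-.10)&(y>-.135)&(x>.0)&(x<.02)&(z>.094)&(z<.11);print('plunger',W[m].mean(0),z[m].max())
m=(L['d']>0)&(y<-.06)&(y>-.1)&(x>-.04)&(x<.02)&(z<.06);print('well floor',np.median(z[m]))
c=np.array([-.0205,np.median(q[:,1])]);a=np.radians(3.27);print('world',np.array([[np.cos(a),-np.sin(a)],[np.sin(a),np.cos(a)]])@[f.x[0],c[1]]+[.560,-.0986])
E
```

```text
293 249 270 155 173 [-0.03151632 -0.06546506  0.08530954] [-0.01395486 -0.04541614  0.09920062] [-0.02352624 -0.05540019  0.09444095] [0.0976 0.0976 0.0977 0.0977 0.0977 0.0977 0.0977 0.0977 0.0977 0.0977
 0.0978 0.0978 0.0978 0.0978 0.0979 0.098  0.098  0.098  0.098  0.098
 0.0981 0.0982 0.0983 0.0984 0.0984 0.0984 0.0985 0.0986 0.0986 0.0992]
-0.032 27 0.0911 0.0945 -0.0615 -0.0509
-0.03 34 0.0942 0.0962 -0.0613 -0.0501
-0.028 28 0.0963 0.098 -0.0612 -0.05
-0.026 46 0.0963 0.0986 -0.0655 -0.0463
-0.024 50 0.0966 0.0986 -0.0653 -0.0463
-0.022 42 0.0967 0.0992 -0.0654 -0.0454
-0.02 28 0.0964 0.0982 -0.0625 -0.0492
-0.018 16 0.0949 0.0967 -0.0604 -0.0492
-0.016 21 0.0937 0.0946 -0.0605 -0.0492
-0.014 1 0.089 0.089 -0.0522 -0.0522
[-0.02247222  0.08831476] -0.05552573289208067 top 0.09731475845424538 0.0005762789675824772
panel z 0.31164247465553296
deck z 0.11418304728539075
plunger [ 0.00796093 -0.11726952  0.09792039] 0.09975251830243703
well floor 0.04459142278932082
world [ 0.54073163 -0.15531717]
```

Roller top is at z≈0.0975 (52.5 mm above the bracket origin, within 51-64), centre world (0.541,-0.155), radius fit good to 0.6 mm. It's 9 mm left of well centre + 21, matching the given 64 mm spacing. I'll close the fingers, move above it and then come down in small steps.

```bash
python3 -m handwheel '255 -6 -9 0 0 0 0; 255 -12 -17 -20 0 0 0; 255 -12 -17 -60 0 0 0; 255 -12 -17 -100 0 0 0; 255 -12 -17 -130 0 0 0; 255 -12 -17 -150 0 0 0; 255 -12 -17 -165 0 0 0; 255 -12 -17 -173 0 0 0; 255 -12 -17 -175 0 0 0; 255 -12 -17 -175 0 0 0' 10; python3 -m handwheel '255 0 0 0 0 0 0;255 0 0 0 0 0 0';python3 -c "
from h import *
snap('wrist','w3');snap('scene','s3')
crop('s3',180,170,370,300,4)"
```

```text
time: 8.8
ee_pos: [0.54, -0.1555, 0.1088]
eef_rot: [-1.58, -0.051, 0.042]
wrist_force: [-0.3, -0.2, -0.1]
width: 0.0007
time: 9.05
ee_pos: [0.5403, -0.1556, 0.1093]
eef_rot: [-1.58, -0.051, 0.041]
wrist_force: [0.4, -0.4, 0.6]
width: 0.0007
```

View pics/w3.png

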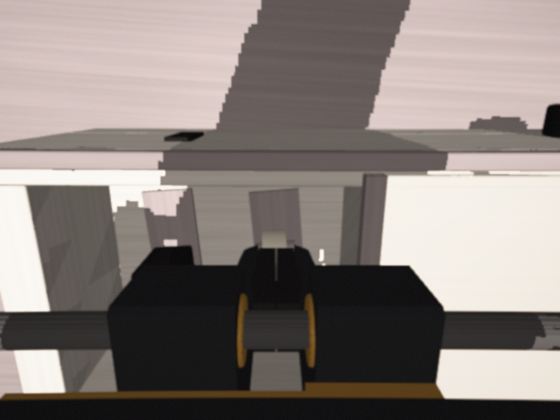

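View pics/s3_c180_170.png

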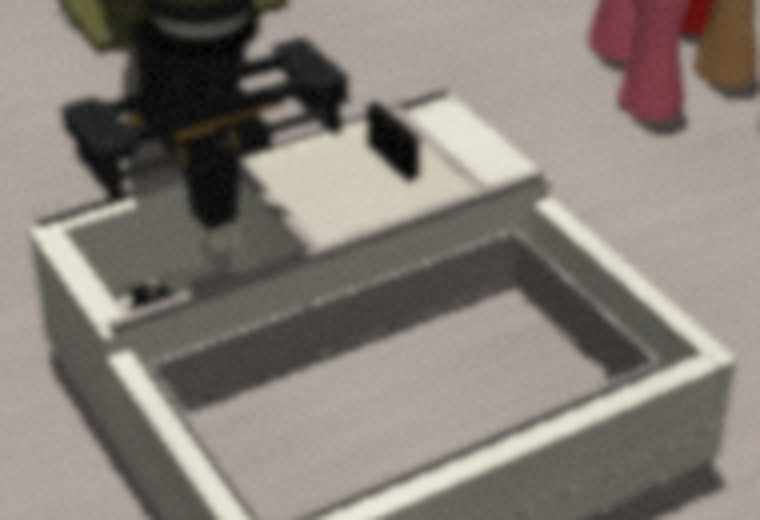

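The closed fingertips at (276,250) are centred over the white roller at (275,239), with the plunger well clear to the left. Going down in small steps.

```bash
python3 -m handwheel '255 0 0 -4 0 0 0; 255 0 0 -8 0 0 0; 255 0 0 -9 0 0 0; 255 0 0 -9 0 0 0';python3 -m handwheel '255 0 0 -1 0 0 0; 255 0 0 -1 0 0 0';python3 -m handwheel '255 0 0 -1 0 0 0; 255 0 0 -1 0 0 0';python3 -m handwheel '255 0 0 -1 0 0 0; 255 0 0 -1 0 0 0'
```

```text
time: 9.65
ee_pos: [0.54, -0.1555, 0.0999]
eef_rot: [-1.58, -0.051, 0.042]
wrist_force: [-0.2, -0.2, 0.6]
width: 0.0004
time: 9.9
ee_pos: [0.54, -0.1555, 0.0989]
eef_rot: [-1.58, -0.051, 0.042]
wrist_force: [0.7, -0.8, 0.3]
width: 0.0004
time: 10.15
ee_pos: [0.5401, -0.1555, 0.098]
eef_rot: [-1.58, -0.051, 0.042]
wrist_force: [1.1, -0.0, 0.3]
width: 0.0004
time: 10.4
ee_pos: [0.5403, -0.1555, 0.0971]
eef_rot: [-1.58, -0.051, 0.041]
wrist_force: [0.3, 0.1, 2.5]
width: 0.0005
```

```bash
for i in 1 2; do python3 -m handwheel '255 0 0 -1 0 0 0; 255 0 0 -1 0 0 0'; done; python3 -m handwheel '255 0 0 -1 0 0 0; 255 0 0 -1 0 0 0;255 0 0 -1 0 0 0'
```

```text
time: 10.65
ee_pos: [0.5405, -0.1555, 0.0962]
eef_rot: [-1.58, -0.051, 0.041]
wrist_force: [-0.8, 0.0, 1.9]
width: 0.0005
time: 10.9
ee_pos: [0.5406, -0.1555, 0.0952]
eef_rot: [-1.58, -0.052, 0.041]
wrist_force: [0.6, 0.5, 4.4]
width: 0.0003
time: 11.28
ee_pos: [0.5407, -0.1555, 0.0943]
eef_rot: [-1.58, -0.052, 0.041]
wrist_force: [0.2, -0.0, 4.6]
width: 0.0004
```

```bash
python3 -m handwheel '255 0 0 -0.7 0 0 0; 255 0 0 -0.7 0 0 0';python3 -m handwheel '255 0 0 -0.5 0 0 0; 255 0 0 -0.5 0 0 0'
```

```text
time: 11.52
ee_pos: [0.5408, -0.1554, 0.0937]
eef_rot: [-1.58, -0.052, 0.041]
wrist_force: [1.2, 0.8, 6.1]
width: 0.0005
time: 11.78
ee_pos: [0.5409, -0.1554, 0.0934]
eef_rot: [-1.58, -0.052, 0.04]
wrist_force: [0.3, 0.4, 6.1]
width: 0.0001
```

```bash
python3 -m handwheel '255 0 0 -0.5 0 0 0; 255 0 0 -0.5 0 0 0'
```

```text
time: 12.02
ee_pos: [0.541, -0.1554, 0.093]
eef_rot: [-1.58, -0.052, 0.04]
wrist_force: [-0.1, 0.8, 6.5]
width: 0.0008
```

```bash
python3 -m handwheel '255 0 0 -0.5 0 0 0; 255 0 0 -0.5 0 0 0'
```

```text
time: 12.28
ee_pos: [0.5411, -0.1554, 0.0927]
eef_rot: [-1.58, -0.053, 0.04]
wrist_force: [0.6, -0.3, 5.9]
width: 0.0006
```

```bash
python3 -m handwheel '255 0 0 -0.5 0 0 0; 255 0 0 -0.5 0 0 0'; python3 -c "
from h import *
snap('wrist','w4');crop('w4',210,210,350,290,5);print(ctrl.get_state()['wrist_force'])"
```

```text
time: 12.52
ee_pos: [0.541, -0.1554, 0.0922]
eef_rot: [-1.58, -0.053, 0.04]
wrist_force: [-0.4, 0.4, 4.5]
width: 0.0002
[0.16102388 0.28938968 3.2497384 ]
```

View pics/w4_c210_210.png

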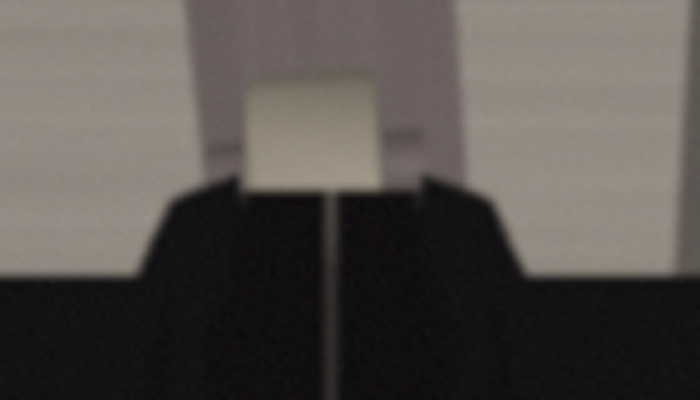

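Force fell from 6.5 N to 3.2-4.5 N and the roller now juts out further toward -x (crop rows 80-190), so it has clicked. Holding.

```bash
python3 -m handwheel '255 0 0 0 0 0 0;255 0 0 0 0 0 0;255 0 0 0 0 0 0;255 0 0 0 0 0 0';python3 -m handwheel '255 0 0 0 0 0 0;255 0 0 0 0 0 0;255 0 0 0 0 0 0;255 0 0 0 0 0 0'; python3 -c "
from h import *
snap('wrist','w5');L=load('w5');L3=load('w3')
im=np.vstack([cv2.resize(l['im'][215:275,220:340,::-1],None,fx=5,fy=5) for l in (L3,L)]);cv2.imwrite('pics/cmp.png',im);print(ctrl.get_state()['wrist_force'])"
```

```text
time: 13.08
ee_pos: [0.541, -0.1554, 0.0922]
eef_rot: [-1.58, -0.053, 0.04]
wrist_force: [0.1, 0.1, 4.2]
width: 0.0007
time: 13.58
ee_pos: [0.541, -0.1554, 0.0922]
eef_rot: [-1.58, -0.053, 0.04]
wrist_force: [0.3, 0.5, 4.2]
width: 0.0008
[-0.79082651  0.30013926  4.67071749]
```

View pics/cmp.png

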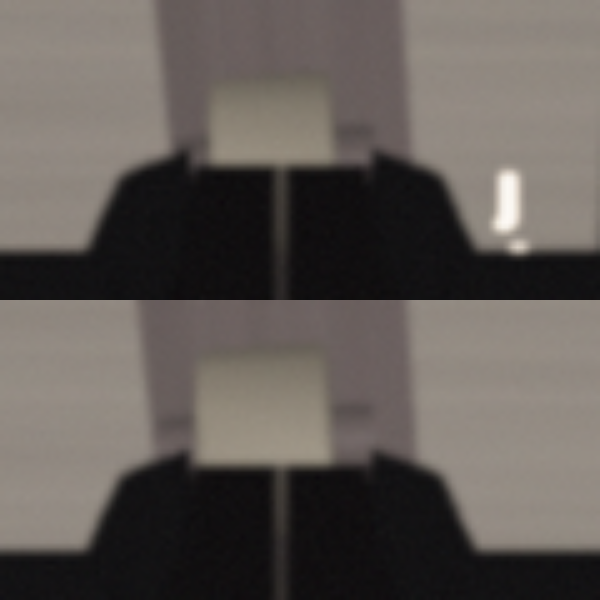

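Steady at 4.2 N for over a second. The roller sticks out about 5 px more than before pressing, in line with the 3 mm click shift. Releasing upward.

```bash
python3 -m handwheel '255 0 0 2 0 0 0; 255 0 0 6 0 0 0; 255 0 0 12 0 0 0; 255 0 0 40 0 0 0; 255 0 0 90 0 0 0; 255 0 15 140 0 0 0; 200 0 15 180 0 0 0; 100 0 15 190 0 0 0; 0 0 15 190 0 0 0; 0 0 15 190 0 0 0'; python3 -c "
from h import *
snap('wrist','w6');crop('w6',100,60,500,290,2)
L=load('w6')"
```

```text
time: 14.88
ee_pos: [0.5399, -0.1404, 0.2805]
eef_rot: [-1.58, -0.05, 0.043]
wrist_force: [-0.2, -0.8, -0.2]
width: 0.0383
```

View pics/w6_c100_60.png

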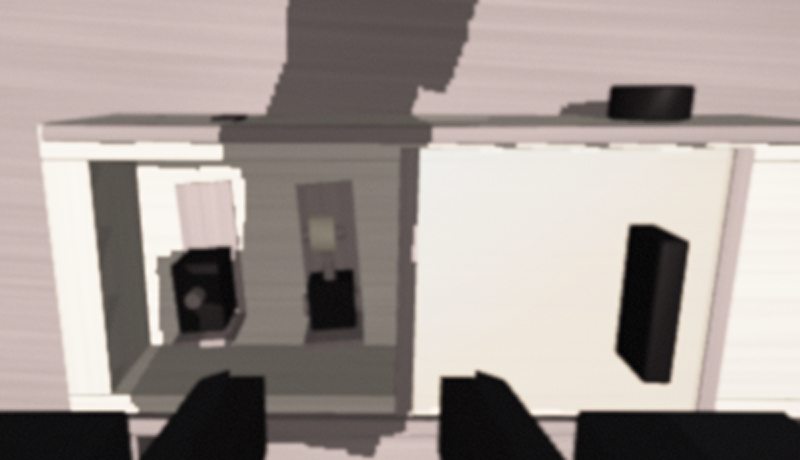

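```bash
python3 - <<'E'
from h import *
from scipy.optimize import least_squares
L=load('w6');d=L['d'];H,W=d.shape
uu,vv=np.meshgrid(np.arange(W),np.arange(H))
n=cv2.undistortPoints(np.stack([uu,vv],-1).reshape(-1,1,2).astype(float),L['K'],np.array(L['D'],float))[:,0]
X=((np.c_[n,np.ones(len(n))]*d.reshape(-1,1))@L['T'][:3,:3].T+L['T'][:3,3]).reshape(H,W,3)
O=np.array([.560,-.0986]);a=np.radians(3.27);Rw=np.array([[np.cos(a),np.sin(a)],[-np.sin(a),np.cos(a)]])
Z=X.copy();Z[...,:2]=(X[...,:2]-O)@Rw.T
x,y,z=Z[...,0],Z[...,1],Z[...,2]
m=(d>0)&(z>.09)&(z<.114)&(x>-.035)&(x<-.01)&(abs(y+.0555)<.006);q=Z[m]
f=least_squares(lambda t:np.hypot(q[:,0]-t[0],q[:,2]-t[1])-.009,[-.021,.09],loss='soft_l1',f_scale=.001);print(len(q),f.x,f.x[1]+.009)
m=(z>.15)&(z<.162)&(d>0)&(x>-.05)&(x<.04)&(y>0);print('pull wf',Z[m].mean(0),'world',X[m].mean(0), cv2.minAreaRect((X[m][:,:2]*1000).astype(np.float32)))
s=ctrl.get_state();print(s['ee_pos'],s['eef_rot'],s['width'],s['time'])
E
```

```text
223 [-0.02257958  0.08818987] 0.09718987104767236
pull wf [-0.00704641  0.08060165  0.15616925] world [ 0.54836745 -0.01853152  0.15616925] ((549.6917114257812, -17.2698974609375), (59.12361145019531, 12.393739700317383), 3.41055965423584)
[ 0.53995892 -0.14040293  0.28051915] [-1.57979531 -0.04983324  0.04275773] 0.04210766260195239 14.925
```

The roller is back at its free position (fit top 97.2 vs 97.3 mm before). Now regrasp the pull at world (0.550,-0.017).

```bash
python3 -m handwheel '0 4 50 0 0 0 0; 0 8 100 0 0 0 0; 0 10 123 -15 0 0 0; 0 10 123 -60 0 0 0; 0 10 123 -105 0 0 0; 0 10 123 -135 0 0 0; 0 10 123 -147 0 0 0; 0 10 123 -149 0 0 0; 0 10 123 -149 0 0 0' 20; python3 -c "
from h import *
snap('wrist','w7')"; python3 -m handwheel '255 0 0 0 0 0 0;255 0 0 0 0 0 0;255 0 0 0 0 0 0;255 0 0 0 0 0 0;255 0 0 0 0 0 0;255 0 0 0 0 0 0;255 0 0 0 0 0 0;255 0 0 0 0 0 0' 20
```

```text
time: 16.05
ee_pos: [0.5506, -0.0175, 0.1322]
eef_rot: [-1.58, -0.051, 0.041]
wrist_force: [-0.2, 0.3, -0.5]
width: 0.0881
time: 17.1
ee_pos: [0.5507, -0.0175, 0.1325]
eef_rot: [-1.58, -0.051, 0.041]
wrist_force: [-0.1, -0.5, -1.0]
width: 0.0115
```

View pics/w7.png

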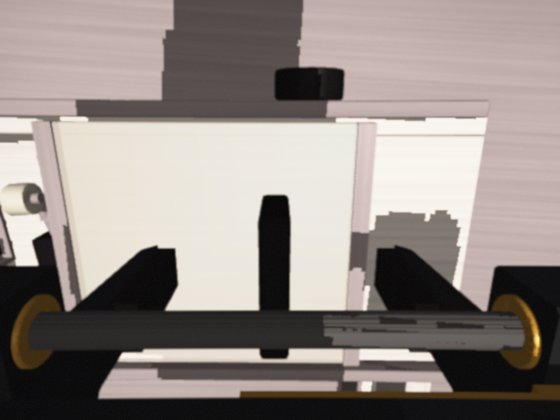

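The pull was centred at (274,197-355) and is now gripped (width 11.5 mm). Sliding closed: 140 mm in total, (+8,-140).

```bash
python3 -m handwheel '255 1 -15 0 0 0 0; 255 2 -30 0 0 0 0; 255 2.5 -45 0 0 0 0; 255 3.5 -60 0 0 0 0; 255 4.3 -75 0 0 0 0; 255 5.2 -90 0 0 0 0; 255 6 -105 0 0 0 0; 255 7 -120 0 0 0 0; 255 7.5 -130 0 0 0 0; 255 7.7 -133 0 0 0 0'; python3 -m handwheel '255 0 -3 0 0 0 0; 255 0.2 -5 0 0 0 0; 255 0.2 -7 0 0 0 0;255 0.2 -7 0 0 0 0'
```

```text
time: 18.35
ee_pos: [0.5584, -0.1517, 0.1325]
eef_rot: [-1.58, -0.05, 0.04]
wrist_force: [-0.7, 3.1, 2.3]
width: 0.0118
time: 18.85
ee_pos: [0.5585, -0.155, 0.1325]
eef_rot: [-1.576, -0.052, 0.043]
wrist_force: [-1.4, 8.1, 3.0]
width: 0.0118
```

```bash
python3 -m handwheel '255 0 0 0 0 0 0; 150 0 0 0 0 0 0; 60 0 0 0 0 0 0; 0 0 0 0 0 0 0; 0 0 0 0 0 0 0; 0 0 0 0 0 0 0; 0 0 0 40 0 0 0; 0 0 0 90 0 0 0; 0 -10 30 130 0 0 0; 0 -20 60 170 0 0 0'; python3 -m handwheel '0 -15 20 20 0 0 0;0 -20 20 20 0 0 0;0 -20 20 20 0 0 0;0 -20 20 20 0 0 0';python3 - <<'E'
from h import *
snap('wrist','w8');snap('top','t8');snap('scene','s8')
L=load('w8');d=L['d'];H,W=d.shape
uu,vv=np.meshgrid(np.arange(W),np.arange(H))
n=cv2.undistortPoints(np.stack([uu,vv],-1).reshape(-1,1,2).astype(float),L['K'],np.array(L['D'],float))[:,0]
X=((np.c_[n,np.ones(len(n))]*d.reshape(-1,1))@L['T'][:3,:3].T+L['T'][:3,3]).reshape(H,W,3)
O=np.array([.560,-.0986]);a=np.radians(3.27);Rw=np.array([[np.cos(a),np.sin(a)],[-np.sin(a),np.cos(a)]])
Z=X.copy();Z[...,:2]=(X[...,:2]-O)@Rw.T
x,y,z=Z[...,0],Z[...,1],Z[...,2]
m=(z>.15)&(z<.162)&(d>0)&(x>-.05)&(x<.04)&(y<0);print('pull wf',Z[m].mean(0), cv2.minAreaRect((Z[m][:,:2]*1000).astype(np.float32)))
A=load('t0');B=load('t8')
for u,v in((150,243),(161,205),(411,222)): print(pt(A,u,v),pt(B,u,v))
E
```

```text
time: 20.1
ee_pos: [0.5382, -0.0945, 0.3039]
eef_rot: [-1.576, -0.052, 0.042]
wrist_force: [-0.4, -0.4, 0.2]
width: 0.0881
time: 20.6
ee_pos: [0.518, -0.0759, 0.3226]
eef_rot: [-1.577, -0.048, 0.042]
wrist_force: [-0.1, 0.4, -0.8]
width: 0.0881
pull wf [-0.00659872 -0.05419398  0.15616411] ((-5.3929290771484375, -54.97715377807617), (59.095211029052734, 12.438002586364746), 0.3480566740036011)
[0.40292623 0.4057968  0.18154575] [0.40299498 0.40594502 0.18101296]
[0.55531263 0.41413794 0.04051187] [0.55604035 0.41504388 0.03702552]
[ 0.50988565 -0.46320526  0.00526533] [ 0.51016287 -0.46360374  0.00370814]
```

View pics/w8.png

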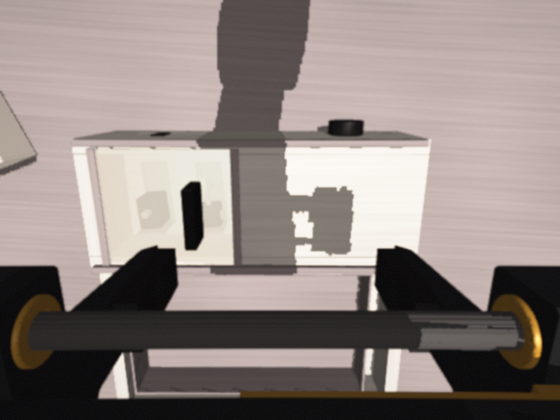

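View pics/t8.png

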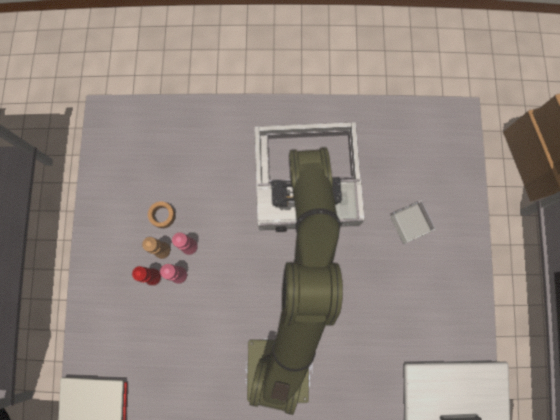

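The shutter travelled 137 mm by camera. I had backed it off about 2.5 mm from the open stop before releasing, so it now sits at its closed stop to within about 1 mm. The mill, roll and tub are unmoved and the robot is clear. Handing in.

```bash
python3 -c "
from h import *
print(sign_off(), ctrl.get_state()['time'])"
```

```text
the job is handed in; nothing more can be done
the job is handed in; nothing more can be done
```

The interlock check is done and handed in, at about 21 s of the allowed 72 s; no verdict was reported.

- **Opening:** I gripped the pull and slid the shutter to its open stop. It started about 9 mm ajar.
- **Press:** I pressed the roller with closed fingertips in steps of 0.3 to 1 mm. The force rose to about 6.5 N, then fell to about 4.2 N at the click. The fingertips were about 5 mm below the roller's free top.
- **Hold:** I stopped there and held for just over 1 s at a steady height, so the switch was not pushed on past the click.
- **Release:** I lifted straight off. The roller's fitted top was back at 97.2 mm, against 97.3 mm before the press.
- **Closing:** I slid the shutter shut until it met the closed stop with about 8 N. The camera shows 137 mm of travel. That is less than 140 mm because the shutter had backed off about 2.5 mm from the open stop before I let go, so I put it within about 1 mm of closed.

**Surroundings:** Depth readings at the mill, roll and tub match their starting values, the largest difference being a few millimetres in height. I did not measure the pan, but it looks unchanged in the pictures. I did not measure the plunger after the press; nothing went near it. The robot finished clear, above the deck.

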